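# Latch the watch-parts cleaner and switch it on under its guard

## Robot

A 6-joint arm with a two-finger parallel gripper is mounted at the origin on the work surface. World frame = base frame: x ahead of the robot, y to its left, z up, the work surface at z = 0. Lengths are in m, angles in rad, forces in N, time in s.
With the tool pointing down it reaches from about 0.3 to 0.825 m from the base axis. Payload 5.4 kg.
Tool frame: the origin (TCP) lies at the centre of the arm's flange, where the gripper is bolted on; the fingertips stand 190 mm ahead of it and the grasp point (between the pads) lies 171 mm ahead of it; z points along the fingers, x is the direction in which the jaws open and shut, and the axes are right-handed (so a half turn about z gives the same grasp; the last joint's range is limited). The gripper opens to 92 mm and grips with 3 to 60 N. Pads are 20 mm wide; open, the fingers measure 128 mm over their backs; the gripper's body (75 mm by 189 mm) begins 69 mm behind the grasp point.
Start: joints at [0.993, 0.158, 1.597, -0, 1.386, -0.21], TCP at [0.207, 0.537, 0.405] pointing down, gripper open.
Joint ranges: [-2.91, 2.91], [-0.94, 2.29], [0.18, 2.7], [-1.29, 4.43], [0.17, 2.64], [-3, 3]. Speed limits (rad/s): [2.57, 2.57, 3.14, 3.14, 3.14, 3.14].

## Interface

Orientations are given as [roll, pitch, yaw] about the fixed x, y, z axes, in that order (R = Rz(yaw) Ry(pitch) Rx(roll)).
In Python, from cell import sensors, camera, camera_model, workorder gives the robot as it stands.
- The arm moves only by the tool step_arm, never from a script. Its argument "rows" is one flat list of numbers, 5 for each row, row after row: the shift along the tool's x, y, z in mm, then the turn about the tool's z in rad, then the opening, from 0 (shut) to 1 (fully open). A call has 1 to 12 rows; each row is the pose to reach, as a shift and turn from the pose commanded when the call began, along the tool's axes at that moment; what a row does not reach only later rows make up. A row lasts 1/8 s, in which the tool goes at most 62.5 mm and 10.7 degrees, less where a joint would pass 70% of its speed; a pose out of reach is approached as far as the arm can. A call with a gripper value outside its range is refused whole. The fingers move at their own pace and stop on an object; "squeeze" is the grip in N (left out, the last holds). Time passes only in rows, so rows that repeat a pose let the fingers close. It gives the time, the measured TCP pose, the force and the opening at its end, in the units of the state.
- sensors.get_obs(): the state, without advancing time (a new reading comes with each control period).
- camera(name): name is "scene" or "side" or "wrist"; returns the picture (400x640x3 uint8, red, green, blue); there is no depth.
- camera_model(name): a dict with "vfov" (degrees; the focal length in pixels is half the picture's height over the tangent of half this angle, whatever the lens; pixels are square), "cx", "cy" (the principal point, pixels), "k1" (the pictures are not rectified: a ray, as slopes to the right and down, at radius r is drawn at 1 + k1 r^2 times it, then the intrinsics apply), "extrinsics" (4x4, takes a point from world to camera coordinates); the wrist camera has in their place "T_tool_cam" (4x4, takes a point from camera to tool coordinates, whose origin is the TCP and whose axes are the tool frame's). Camera axes: x right, y up, looking along -z (the intrinsics and any distortion apply to the point x, -y, -z); pixel columns grow to the right and rows downward; lengths in m; the calibration is good to about 2 mm. A picture is of the moment at which its call begins: read the wrist's pose just before it. camera_model takes no time and is no camera call.
- workorder.close_job(): hands the job in, once; it reports no verdict.
The state is a dict: "clock": time; "joints": joint angles; "qvel": joint speeds; "effort": joint torques, N m; "eef_pos": TCP position; "ee_rot": TCP orientation; "force": force on the tool from outside, world axes, zero at the start; "ft_torque": the same for the moment, N m; "width": opening from 0.0 (shut) to 1.0 (fully open).
Only numpy, scipy, OpenCV 4.12 (cv2) and the standard library are available. Lean on these libraries where they do the work, as an engineer would, in place of code of your own. Each camera call takes 0.05 s, during which the arm holds its last target.

## Task

Get the watch-parts cleaner running: first lift the latch bar, slide the cover fully shut and let the bar drop into the keeper's notch. Then swing the wider of the two hinged guards on the grey control box right up, flip the toggle beneath it fully over towards the guard's hinge, and lower that guard fully again. Leave the narrow guard shut and the things lying about on the bench where they are.

Things in the scene. Friction and masses are not known exactly. Their poses are not given: they have to be found in the camera images.
- machine: The cleaner: blue metal cabinet 200 (x) x 250 (y) x 80 mm high, fixed, in the left or right half of the bench, turned up to 29 degrees. Origin: centre of its underside; +x points away from its vented front face, +y to the left seen from that front, z up. On its flat deck (z = 80 mm) a round chamber at x = 25, y = 50 mm, and two rails along y, 8 mm high, at x = -34 and 84 mm.
- cover (a joint): Slide of the aluminium cover, a plate 110 x 110 x 10 mm on the deck. 0 = fully shut over the chamber, against its stop; grows to 0.082 m as it slides along the machine's -y. Drags with about 2 N; stays where left. It carries the latch bar, so the bar moves with it.
- bar (a joint): Swing of the steel latch bar, rad: 0 = down (level), grows as its front end rises, to 1.0; falls back by its weight (0.12 kg). 142 mm long, 14 mm wide, lying along the machine's x; pivot axis along the machine's y, 95 mm behind (+x) the knob, at machine z = 106 mm. Its nose, 130 mm in front of the pivot, hangs 20 mm below the bar's middle line.
- bar_knob (a point): Centre of the upright steel knob on the latch bar, the place to pinch: a cylinder 18 mm in diameter, 26 mm high (this point at mid-height, 25 mm above the bar's middle line, 131 mm above the bench when the bar is down). Clear on both sides along the machine's y. Its axes are the bar's, parallel to the machine's when the bar is down.
- keeper_notch (a point): Middle of the notch of the keeper, a fixed steel fork on the deck's front strip, at the top of its horn (machine x -65, y 50, z 100 mm). Notch 16 mm wide along y, nose 10 mm. The horn, 12 mm thick, on the notch's -y side, blocks the lowered nose, which must rise 17 mm (bar 0.14 rad, better 0.25) to pass. The prong beyond is 14 mm taller. With the cover shut the nose is over the notch.
- control_box: Grey metal box with a bare aluminium top, 200 (x) x 220 (y) x 60 mm high, fixed. Origin: centre of its underside; +x away from its front face, +y to the left seen from the front. On its top two hinged black plastic guard flaps, side by side: the wide one (46 mm) centred at y = 50 mm, the narrow one (26 mm) at y = -55 mm. It stands in the other half of the bench, turned up to 29 degrees.
- wide_guard (a joint): Wide guard flap, rad: 0 = shut (level), grows as its front edge lifts up and back over the hinge, to 2.0. Stiff hinge: it stays where it is left (about 0.7 N at its front edge). Flat flap 78 mm long from the hinge, 46 mm wide, 4 mm thick, with rims 10 mm deep on its underside.
- wide_guard_hinge (a point): Middle of the wide guard's hinge axis, which runs along the control box's y, 96 mm above the bench, at box x = 50, y = 50 mm. Axes parallel to the control box's.
- wide_guard_tab (a point): Centre of the finger tab on top of the wide guard: a block 16 mm (along the flap) x 12 mm (along the hinge) x 24 mm high. In the flap's own frame it is 62 mm in front of the hinge axis (-x) and 16 mm above it; when shut it is 112 mm above the bench. Its axes turn with the flap.
- toggle (a joint): Toggle lever under the wide guard, rad: 0 = off, leaning 24 degrees away from the hinge (to the box's front, -x); 0.84 = on, leaning as much towards the hinge (+x). Stays where left; takes about 2 N. Pivot at box x = 2, y = 50, z = 61 mm.
- toggle_tip (a point): Centre of the round tip (10 mm in diameter) of the toggle lever, 24 mm from its pivot, about 83 mm above the bench. Low side rims 12 mm high and 40 mm apart stand on the box left and right of the lever.
- narrow_guard (a joint): The narrow guard flap, built like the wide one but 26 mm wide; 0 = shut. To be left alone.
- fluid_bottle: Loose amber bottle, 52 mm in diameter, 140 mm high, standing between the machine and the box. Origin: centre of its underside.
- parts_dish: Loose steel dish, 80 mm wide, 22 mm high. Origin: centre of its underside.
- loupe: Loose black eyeglass, 32 mm wide, 30 mm high, standing on the control box between the two guards. Origin: centre of its underside.
- pin_jar: Loose glass jar, 30 mm wide, 40 mm high, standing on the machine's front right corner. Origin: centre of its underside.
- bench_driver: Loose screwdriver, 140 mm long, lying on the bench. Its x runs along it.
- bench_brush: Loose brush, 150 mm long, lying on the bench. Its x runs along it.
- brass_weight: Loose brass weight, 44 mm wide, 50 mm high, behind. Origin: centre of its underside.

How it is judged:
By the outcome, as a careful person would: the job done as asked, in the order asked, and still so for the second after the job is handed in, with the robot touching nothing.
It also fails if it takes over 72 s, if anything falls off the work surface, if the arm or the gripper's body presses on something with over 40 N, if the wrist force passes 120 N, or if a joint passes its speed limit or range.

## Working session

There is one attempt and no reset: what is moved stays moved. The work goes in short steps, Python scripts to look and compute and a tool call to move; the robot and the scene stay as the last step left them, time stands still between calls to the robot, and variables do not carry over. Pictures are saved under pics/ and viewed, and the job is handed in when it is done.

Besides the shell and the picture viewer there is one more tool, called as name(argument=value, ...) on one line, values as JSON. step_arm: Moves the arm, as the interface text tells. Its arguments: {"type":"object","properties":{"rows":{"type":"array"},"squeeze":{"type":"number"}},"required":["rows"]}

```bash
ls; mkdir -p pics
python3 - <<'E'
from cell import sensors, camera, camera_model, workorder
import cv2
print(sensors.get_obs())
for n in ["scene","side","wrist"]:
    cv2.imwrite(f"pics/{n}0.png",camera(n)[:,:,::-1]); print(n,camera_model(n))
E
```

```text
pics
{'clock': 0.0, 'joints': array([ 9.92920080e-01,  1.59053124e-01,  1.59822037e+00, -3.72824471e-06,
        1.38616733e+00, -2.10116339e-01]), 'qvel': array([-1.55941921e-03, -1.07617449e-03, -5.15572893e-04, -9.58825701e-05,
       -1.09665209e-03, -4.33040795e-04]), 'effort': array([-6.24527911e-04, -3.85597050e+01, -3.22096074e+01,  7.01296376e-02,
        3.82980681e-02, -1.19854435e-04]), 'eef_pos': array([0.20660499, 0.53630928, 0.40372224]), 'ee_rot': array([-3.14121076e+00,  1.80828701e-03,  1.20303745e+00]), 'force': array([-1.01543826, -0.21864248, -0.08563837]), 'ft_torque': array([-0.00574425, -0.04834205,  0.04343488]), 'width': 1.0034569881872026}
scene {'vfov': 47.848517221174156, 'cx': 320.49866735421534, 'cy': 200.82247486682135, 'k1': -0.10899131486593808, 'extrinsics': array([[-0.51630828,  0.85636186,  0.00837448,  0.27837739],
       [-0.65387794, -0.40050615,  0.64190222,  0.31549373],
       [ 0.55305461,  0.32594354,  0.76674077, -1.63693929],
       [ 0.        ,  0.        ,  0.        ,  1.        ]])}
side {'vfov': 45.85774955786137, 'cx': 323.85280310781394, 'cy': 191.6184117788364, 'k1': 0.007772750186289856, 'extrinsics': array([[-0.99139307, -0.13016583, -0.01402261,  0.57891912],
       [ 0.05793805, -0.53226545,  0.84459261, -0.11334561],
       [-0.11740085,  0.83651081,  0.53522584, -1.61633082],
       [ 0.        ,  0.        ,  0.        ,  1.        ]])}
wrist {'vfov': 62.81393664377831, 'cx': 316.8657463813799, 'cy': 192.93989065563306, 'k1': -0.02184926689379374, 'T_tool_cam': array([[ 9.99999978e-01, -2.03429006e-04,  4.20655944e-05,
         1.47077378e-04],
       [-1.82273866e-04, -9.56400103e-01, -2.92059599e-01,
        -8.28890511e-02],
       [ 9.96449328e-05,  2.92059585e-01, -9.56400120e-01,
         2.04774303e-02],
       [ 0.00000000e+00,  0.00000000e+00,  0.00000000e+00,
         1.00000000e+00]])}
```

View pics/scene0.png

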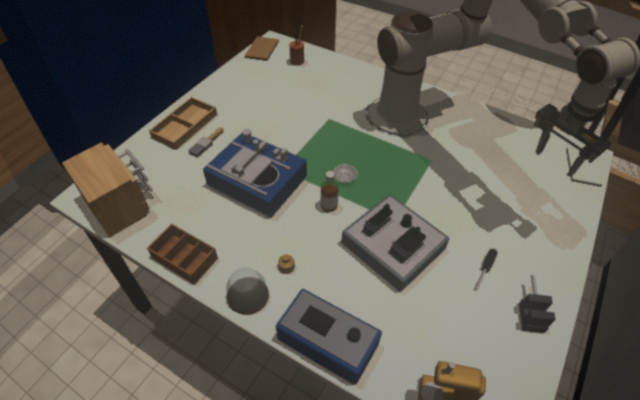

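View pics/side0.png

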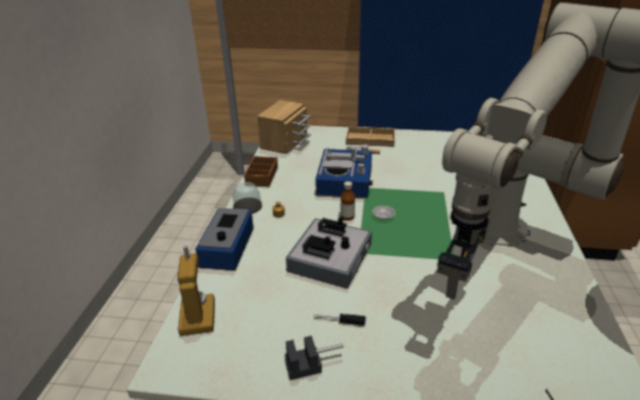

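View pics/wrist0.png

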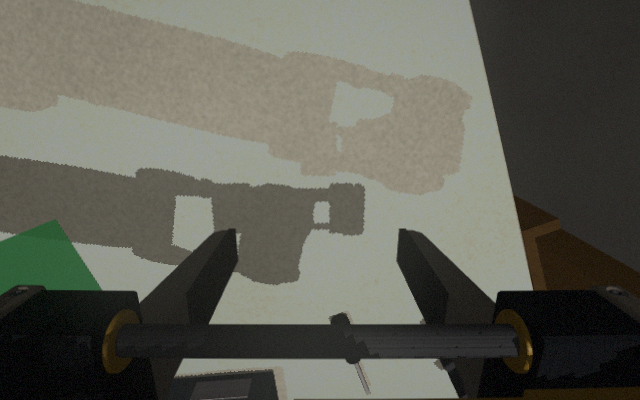

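The blue machine is at about (255,170) in the scene view and the grey box at about (395,240). I'll enlarge both.

```bash
cat > h.py <<'E'
import numpy as np, cv2
from cell import sensors, camera, camera_model, workorder
from scipy.spatial.transform import Rotation as R
def Rt(o): return R.from_euler('xyz',o['ee_rot']).as_matrix()
def cam(n,obs=None):
    m=camera_model(n); f=200/np.tan(np.radians(m['vfov'])/2)
    if n=='wrist':
        T=np.eye(4);T[:3,:3]=Rt(obs);T[:3,3]=obs['eef_pos']; E=np.linalg.inv(T@m['T_tool_cam'])
    else: E=m['extrinsics']
    return m,f,E
def proj(n,P,obs=None):
    m,f,E=cam(n,obs); P=np.atleast_2d(P); c=P@E[:3,:3].T+E[:3,3]
    s=np.stack([c[:,0]/-c[:,2],-c[:,1]/-c[:,2]],1); r2=(s**2).sum(1,keepdims=True)
    s=s*(1+m['k1']*r2); return s*f+[m['cx'],m['cy']]
def pix2z(n,px,z,obs=None):
    m,f,E=cam(n,obs); px=np.atleast_2d(np.array(px,float)); d=(px-[m['cx'],m['cy']])/f; s=d.copy()
    for _ in range(20): s=d/(1+m['k1']*(s**2).sum(1,keepdims=True))
    ray=np.stack([s[:,0],-s[:,1],-np.ones(len(s))],1)@E[:3,:3]; o=-E[:3,:3].T@E[:3,3]
    z=np.broadcast_to(np.asarray(z,float),(len(s),))
    t=(z-o[2])/ray[:,2]; return o+ray*t[:,None]
def crop(img,x0,y0,x1,y1,name,s=None):
    s=s or min(800/(x1-x0),600/(y1-y0)); c=cv2.resize(img[y0:y1,x0:x1],None,fx=s,fy=s,interpolation=cv2.INTER_CUBIC)
    cv2.imwrite('pics/'+name,c); return s
E
python3 - <<'E'
from h import *
a=cv2.imread('pics/scene0.png');crop(a,195,120,315,220,'c1.png',6);crop(a,335,185,455,295,'c2.png',5)
b=cv2.imread('pics/side0.png');crop(b,305,135,385,205,'c3.png',8);crop(b,280,210,380,290,'c4.png',7)
E
```

```text
(no output)
```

View pics/c1.png

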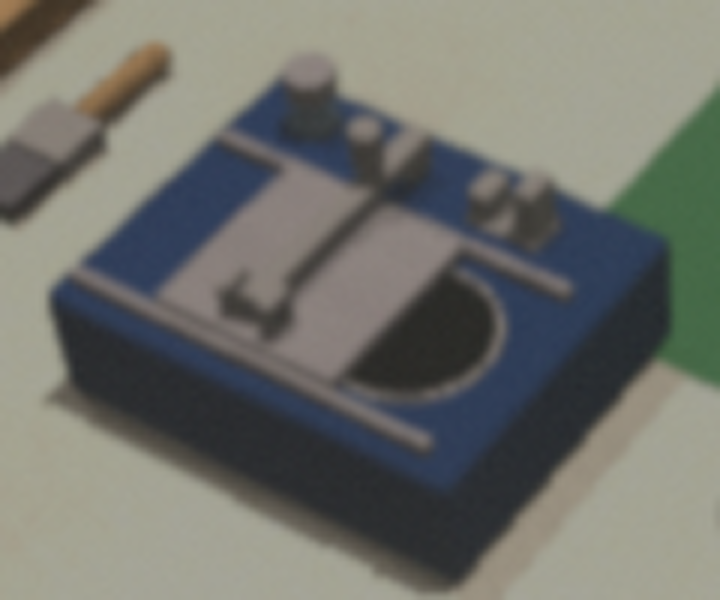

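View pics/c2.png

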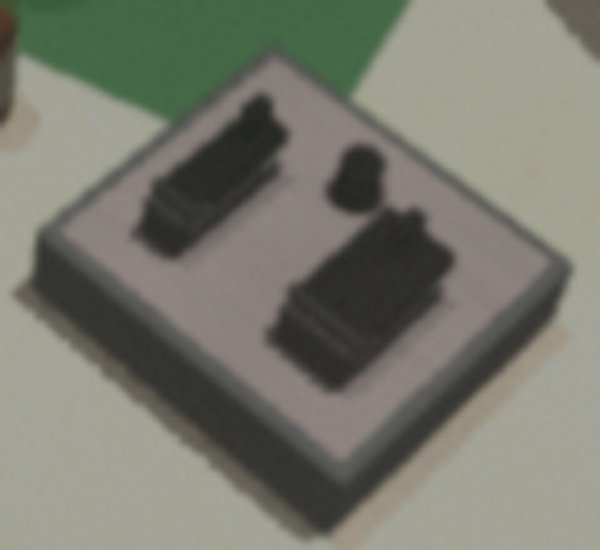

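View pics/c3.png

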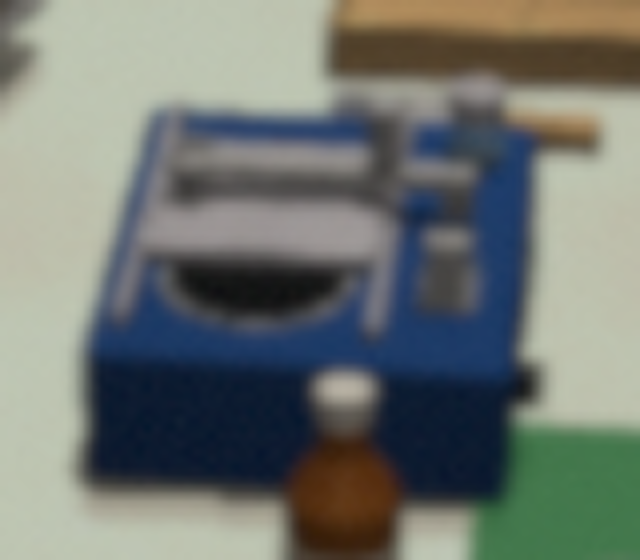

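View pics/c4.png

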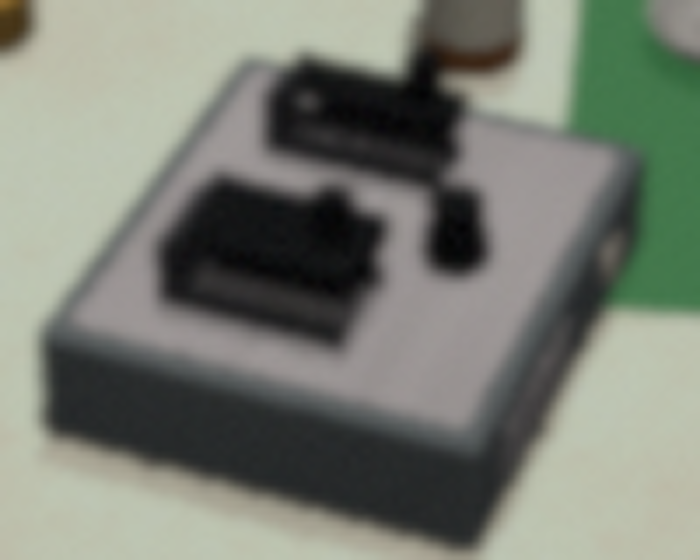

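```bash
cat > fit.py <<'E'
from h import *
from scipy.optimize import least_squares
def W(p,L):
    L=np.atleast_2d(L)/1000.; c,s=np.cos(p[2]),np.sin(p[2]); return np.stack([p[0]+c*L[:,0]-s*L[:,1],p[1]+s*L[:,0]+c*L[:,1],L[:,2]],1)
def fit(obs,p0):
    f=lambda p: np.concatenate([(proj(n,W(p,L),o)-px).ravel()/np.array(0.5 if n!='wrist' else 1.) for n,L,px,o in obs])
    r=least_squares(f,p0,loss='soft_l1'); print('pose',r.x,'deg',np.degrees(r.x[2]));print(np.round(f(r.x).reshape(-1,2),1).tolist()); return r.x
E
python3 - <<'E'
from fit import *
A=lambda a,s,o: np.array(a)/s+np.array(o)-0.5+0.5/s
m=[('scene',[[-100,125,80],[100,125,80],[100,-125,80]],A([[668,245],[455,490],[55,290]],6,[195,120]),None),
('side',[[100,125,80],[-100,125,80],[100,-125,80],[-100,-125,80]],A([[95,358],[508,375],[150,108],[530,140]],8,[305,135]),None)]
fit(m,[.5,-.3,0]); [fit([k],[.5,-.3,0]) for k in m]
b=[('scene',[[-100,110,60],[100,110,60],[100,-110,60],[-100,-110,60]],A([[572,268],[345,480],[42,232],[275,48]],5,[335,185]),None),
('side',[[100,110,60],[-100,110,60],[-100,-110,60],[100,-110,60]],A([[45,335],[480,440],[640,150],[250,60]],7,[280,210]),None)]
fit(b,[.5,.3,0]); [fit([k],[.5,.3,0]) for k in b]
E
```

```text
pose [ 0.5324903  -0.23173739 -0.00739566] deg -0.42373993892952955
[[5.8, -1.9], [0.1, 2.2], [-1.7, 1.2], [-4.9, -1.6], [1.0, 0.6], [0.2, -0.9], [2.7, -3.9]]
pose [ 0.53067094 -0.23236887 -0.01383603] deg -0.7927461973394051
[[6.2, -2.3], [-0.2, 1.4], [-1.2, -0.2]]
pose [ 0.53286522 -0.22883148  0.00697971] deg 0.39990814485732407
[[-4.4, -0.3], [1.7, 1.1], [-1.1, 0.1], [1.6, -3.6]]
pose [ 0.53372169  0.23666712 -0.26570007] deg -15.223492365765507
[[3.7, -2.2], [0.9, 2.8], [-2.5, -0.8], [0.3, -3.3], [-3.2, -1.0], [-0.3, 3.4], [2.0, -1.6], [-2.0, -2.8]]
pose [ 0.53587486  0.23693534 -0.26989893] deg -15.464069611379344
[[3.4, -0.6], [-0.2, 4.2], [-3.1, 0.0], [0.2, -2.3]]
pose [ 0.53184906  0.23864558 -0.26886533] deg -15.404848741813856
[[-2.3, -0.2], [0.6, 4.6], [3.3, -0.6], [-0.7, -2.1]]
```

Poses so far: machine about (0.532, -0.231, 0°), box about (0.534, 0.237, -15.3°). The two views agree to about 4 mm, so I'll refine with the wrist camera, box first.

step_arm(rows=[-120,317,-10,-0.1,1,-120,317,-10,-0.1,1,-120,317,-10,-0.1,1,-120,317,-10,-0.1,1,-120,317,-10,-0.1,1,-120,317,-10,-0.1,1,-120,317,-10,-0.1,1,-120,317,-10,-0.1,1])

```text
clock: 1.15
eef_pos: [0.4588, 0.3111, 0.4144]
ee_rot: [-3.141, 0.0, 1.304]
force: [-0.1, 0.0, 0.3]
width: 0.996
```

Run:
```python
from h import *
import json
o=sensors.get_obs(); print(o['clock'],o['eef_pos'],o['ee_rot'],o['joints'],np.abs(o['qvel']).max())
a=camera('wrist')[:,:,::-1]; cv2.imwrite('pics/wb.png',a); json.dump({k:list(np.ravel(v)) for k,v in o.items()},open('wb.json','w'))
```

```text
1.15 [0.45877348 0.3111027  0.41435108] [-3.14059703e+00  1.36511930e-04  1.30353015e+00] [ 3.77740641e-01  9.85028918e-02  1.64358017e+00  4.96678501e-04
  1.40038728e+00 -9.25873884e-01] 0.017972898429920156
```

View pics/wb.png

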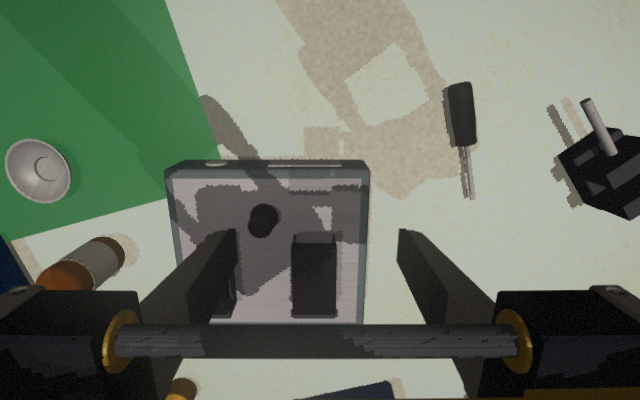

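Run:
```python
from h import *
a=cv2.imread('pics/wb.png');crop(a,160,150,380,330,'wb1.png',3.5)
c=a[220:325,270:350].astype(float)*2.2; crop(np.clip(c,0,255).astype('uint8'),0,0,80,105,'wb2.png',6)
```

```text
(no output)
```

View pics/wb1.png

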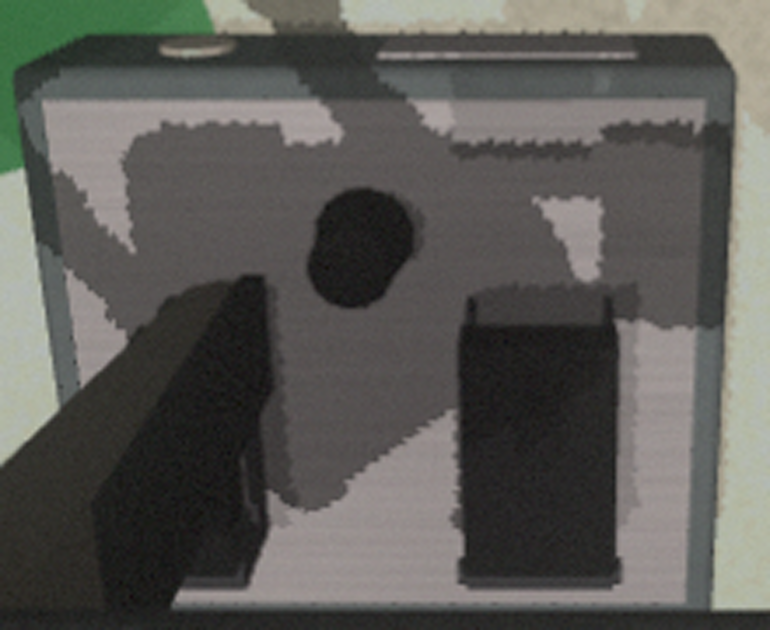

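View pics/wb2.png

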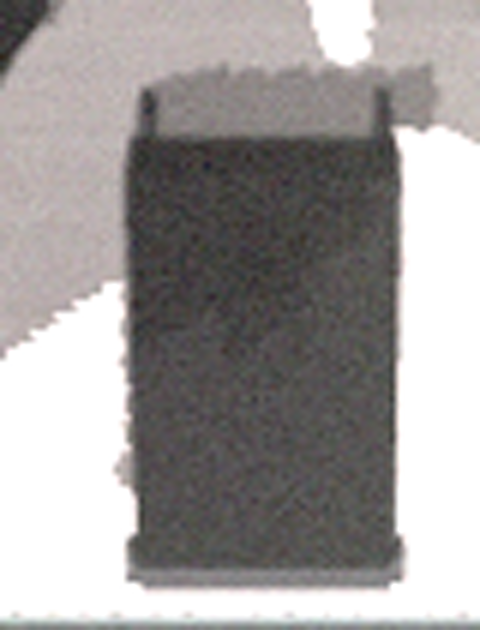

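step_arm(rows=[0,85,0,0,1,0,85,0,0,1,0,85,0,0,1])

```text
clock: 1.58
eef_pos: [0.5415, 0.2886, 0.4143]
ee_rot: [-3.141, 0.0, 1.303]
force: [-0.4, 0.1, -0.4]
width: 1.0
```

Run:
```python
from h import *
import json
o=sensors.get_obs(); print(o['clock'],o['eef_pos'],o['ee_rot'],o['joints'],np.abs(o['qvel']).max())
a=camera('wrist')[:,:,::-1]; cv2.imwrite('pics/wb3.png',a); json.dump({k:np.ravel(v).tolist() for k,v in o.items()},open('wb3.json','w'))
crop(np.clip(a.astype(float)*1.8,0,255).astype('uint8'),150,60,380,240,'wb4.png',3.3)
```

```text
1.575 [0.54152683 0.2885644  0.41425551] [-3.14089862e+00  2.51920164e-04  1.30318604e+00] [ 2.92898467e-01  2.51263659e-01  1.47071550e+00  1.57365296e-04
  1.42033526e+00 -1.01031113e+00] 0.03807921011813769
```

View pics/wb4.png

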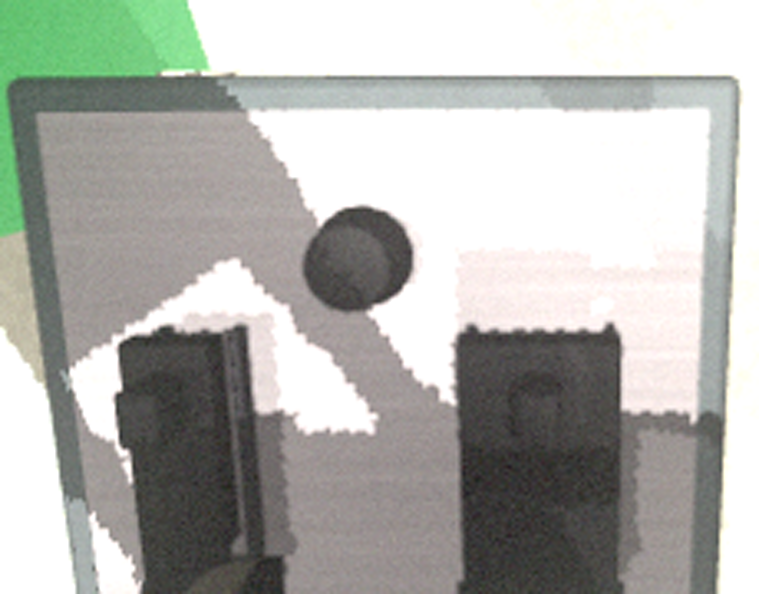

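Run:
```python
from fit import *
import json
A=lambda a,s,o: np.array(a)/s+np.array(o)-0.5+0.5/s
L=lambda f:{k:np.array(v) for k,v in json.load(open(f)).items()}
o3=L('wb3.json');o1=L('wb.json')
b=[('wrist',[[-100,-110,60],[-100,110,60],[-28,27,98],[-28,73,98],[-12,50,124]],A([[8,78],[738,76],[458,338],[620,338],[535,410]],3.3,[150,60]),o3)]
b1=[('wrist',[[-100,-110,60],[-100,110,60],[100,110,60]],A([[15,75],[735,72],[710,608]],3.5,[160,150]),o1)]
p=fit(b,[.534,.237,-.268]);fit(b1,p);fit(b+b1,p)
q=proj('wrist',W(p,[[50,27,98],[50,73,98],[-20,44,124],[-4,44,124],[-20,56,124],[-4,56,124]]),o3); print((q-[150,60])*3.3)
```

```text
pose [ 0.5332516   0.23522137 -0.26165765] deg -14.991878791624407
[[-3.8, -0.4], [1.2, -1.8], [-0.8, 0.4], [0.2, 0.1], [0.7, 2.9]]
pose [ 0.53528418  0.23446809 -0.26292991] deg -15.064773884607
[[-3.5, -0.2], [0.7, -0.3], [0.5, 6.0]]
pose [ 0.53360891  0.23505106 -0.26205288] deg -15.0145239434324
[[-3.8, -0.0], [1.1, -1.3], [-0.9, 0.8], [0.1, 0.5], [0.6, 3.4], [-3.7, -1.8], [0.8, -2.1], [0.8, 4.7]]
[[462.49040287 594.38815675]
 [616.14257346 593.61821526]
 [512.51873002 388.72477481]
 [513.49843194 448.04238723]
 [559.14831951 388.46777615]
 [559.36154724 447.79642104]]
```

step_arm(rows=[-508,107,0,-0.267,1,-508,107,0,-0.267,1,-508,107,0,-0.267,1,-508,107,0,-0.267,1,-508,107,0,-0.267,1,-508,107,0,-0.267,1,-508,107,0,-0.267,1,-508,107,0,-0.267,1,-508,107,0,-0.267,1,-508,107,0,-0.267,1,-508,107,0,-0.267,1])

```text
clock: 3.0
eef_pos: [0.5104, -0.228, 0.4147]
ee_rot: [-3.142, -0.001, 1.572]
force: [1.0, 0.4, 1.1]
width: 1.001
```

Run:
```python
from h import *
import json
o=sensors.get_obs(); print(o['clock'],o['eef_pos'],o['ee_rot'],o['joints'],np.abs(o['qvel']).max())
a=camera('wrist')[:,:,::-1]; cv2.imwrite('pics/wm.png',a); json.dump({k:np.ravel(v).tolist() for k,v in o.items()},open('wm.json','w'))
crop(np.clip(a.astype(float)*1.3,0,255).astype('uint8'),150,60,450,285,'wm1.png',2.66)
```

```text
3.0 [ 0.51042175 -0.22803685  0.41467769] [-3.14154458e+00 -9.33021601e-04  1.57219755e+00] [-6.36484097e-01  1.10466650e-01  1.63001178e+00  7.31352146e-04
  1.40170850e+00 -2.20880496e+00] 0.00702838580252205
```

View pics/wm.png

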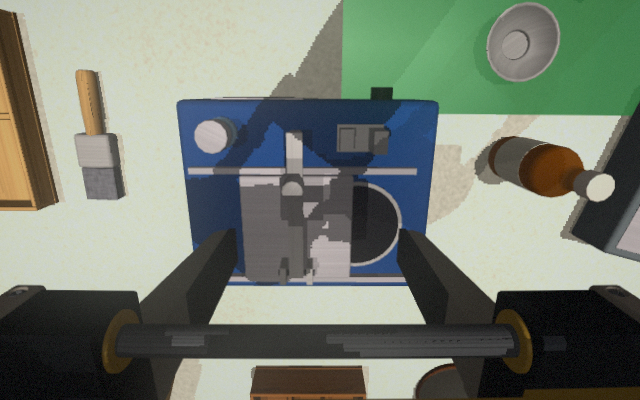

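View pics/wm1.png

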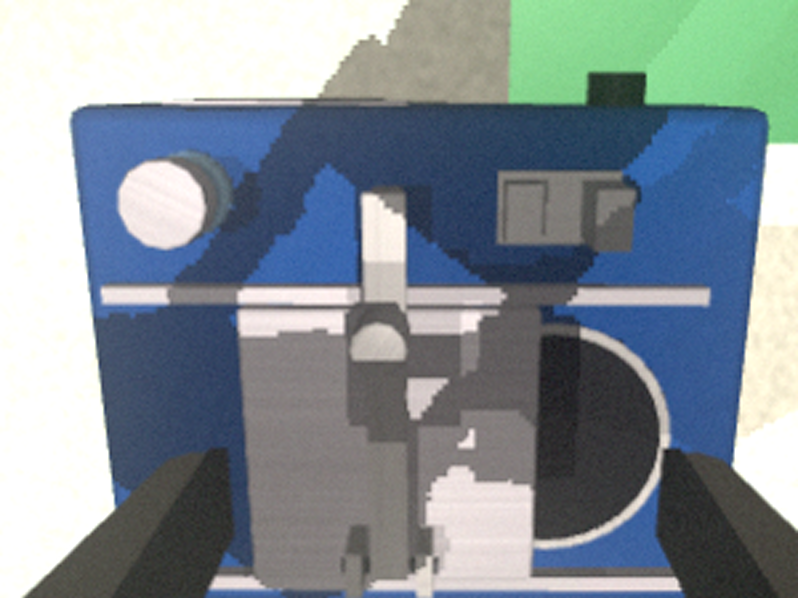

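Run:
```python
from fit import *
import json
A=lambda a,s,o: np.array(a)/s+np.array(o)-0.5+0.5/s
o=dict((k,np.array(v)) for k,v in json.load(open('wm.json')).items())
px=lambda a:A(a,2.66,[150,60])
p=fit([('wrist',[[-100,-125,80],[-100,125,80]],px([[72,108],[768,108]]),o)],[.532,-.231,0])
k=pix2z('wrist',px([[378,343]]),.144,o)[0]; c=pix2z('wrist',px([[535,400]]),.090,o)[0]; n=pix2z('wrist',px([[545,210],[498,210]]),.1,o); pr=pix2z('wrist',px([[635,215],[600,215]]),.114,o)
def inv(p,w):
    d=np.atleast_2d(w)[:,:2]-p[:2]; cc,s=np.cos(p[2]),np.sin(p[2]); return np.round(np.stack([cc*d[:,0]+s*d[:,1],-s*d[:,0]+cc*d[:,1]],1)*1000,1)
print('knob',k,inv(p,k),'coveredge',inv(p,c),'horn',inv(p,n),'prong',inv(p,pr))
print((proj('wrist',W(p,[[-65,50,100],[-40,50,80],[-34,-115,88],[-34,115,88],[-65,38,100],[-65,58,100],[100,0,0],[-65,-70+50,106]]),o)-[150,60])*2.66)
```

```text
pose [ 0.53372527 -0.23631497  0.00128042] deg 0.07336259862159697
[[-3.9, 0.1], [3.8, 0.1]]
knob [ 0.50041766 -0.24759555  0.144     ] [[-33.3 -11.2]] coveredge [[ 4.4 42.3]] horn [[-67.1  42.5]
 [-67.1  26.6]] prong [[-67.4  69.8]
 [-67.4  58.6]]
[[566.33349101 215.50013821]
 [556.21857825 276.06426026]
 [101.55227959 297.08320441]
 [738.00253525 297.15449022]
 [530.75385125 215.46184752]
 [590.03794636 215.5312754 ]
 [426.30953367 517.03088452]
 [356.94283364 217.96194976]]
```

Knob measured at (0.5004, -0.2476), cover opening q ≈ 62 mm and machine yaw ≈ 0. The cover edge and the keeper agree with this. I'll descend over the knob.

step_arm(rows=[-20,-10,40,0,0.6,-20,-10,104,0,0.6,-20,-10,104,0,0.6,-20,-10,104,0,0.6], squeeze=10)

```text
clock: 3.55
eef_pos: [0.501, -0.2495, 0.3128]
ee_rot: [3.14, 0.001, 1.571]
force: [-0.1, 0.8, 0.3]
width: 0.602
```

Run:
```python
from h import *
o=sensors.get_obs(); print(o['clock'],o['eef_pos'],o['ee_rot'])
a=camera('wrist')[:,:,::-1]; crop(np.clip(a.astype(float)*1.3,0,255).astype('uint8'),150,100,490,355,'k1.png',2.3)
```

```text
3.55 [ 0.50100714 -0.24952977  0.31275242] [3.13975956e+00 1.29512867e-03 1.57149280e+00]
```

View pics/k1.png

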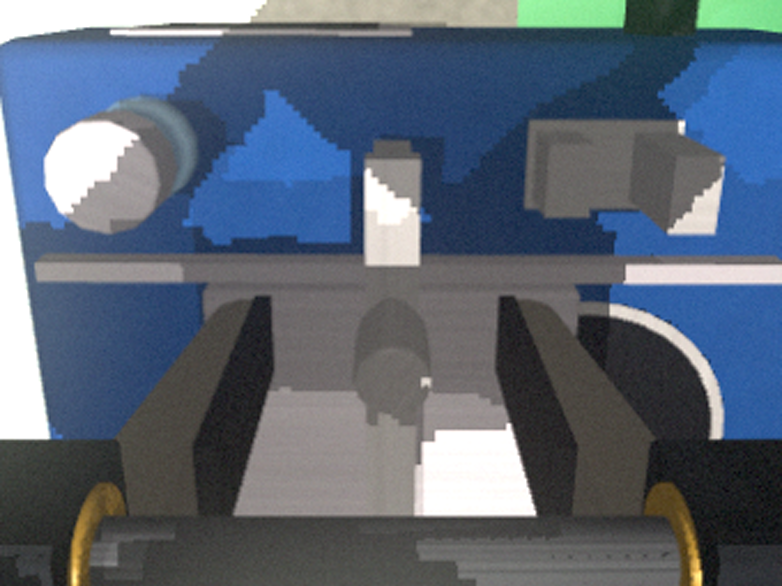

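Knob top sits centred between the fingers, at about (393,375) in the crop. Closing on it.

step_arm(rows=[1,0,1,0,0.1,1,0,1,0,0.1,1,0,1,0,0.1,1,0,1,0,0.1], squeeze=12)

```text
clock: 4.1
eef_pos: [0.5001, -0.249, 0.3099]
ee_rot: [3.141, -0.0, 1.57]
force: [-0.2, -0.6, 1.6]
width: 0.188
```

step_arm(rows=[0,2,-7,0,0.1,0,5,-13,0,0.1,0,8,-19,0,0.1,0,11,-25,0,0.1,0,11,-25,0,0.1])

```text
clock: 4.72
eef_pos: [0.5114, -0.249, 0.3353]
ee_rot: [3.141, 0.0, 1.57]
force: [-1.1, 0.4, 0.0]
width: 0.188
```

Run:
```python
from h import *
o=sensors.get_obs(); print(o['clock'],o['eef_pos'],o['force'])
a=camera('wrist')[:,:,::-1]; crop(np.clip(a.astype(float)*1.3,0,255).astype('uint8'),150,100,490,355,'k2.png',2.3)
```

```text
4.725 [ 0.51140913 -0.24904112  0.33533607] [-1.05432537  0.36150638  0.01738101]
```

View pics/k2.png

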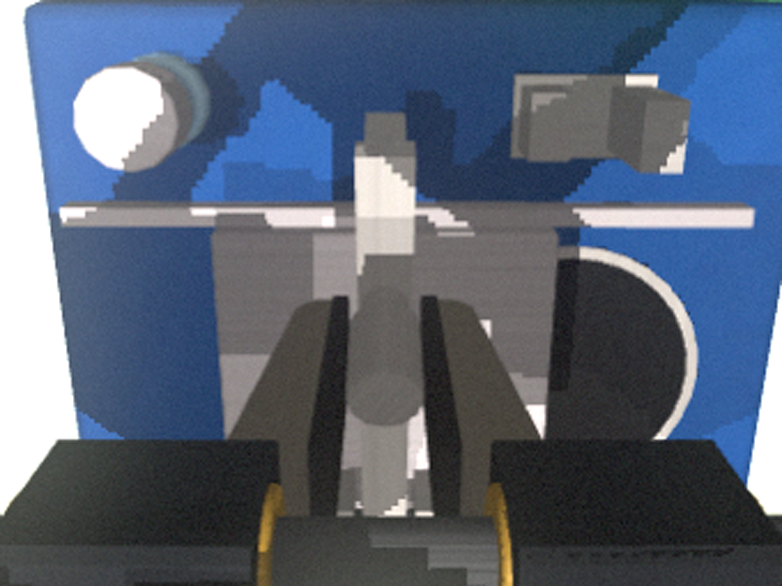

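The bar is up in the grip. Sliding the cover along machine +y.

step_arm(rows=[10,0,0,0,0.1,20,0,0,0,0.1,30,0,0,0,0.1,40,0,0,0,0.1,50,0,0,0,0.1,56,0,0,0,0.1,56,0,0,0,0.1])

```text
clock: 5.65
eef_pos: [0.5112, -0.1921, 0.3345]
ee_rot: [-3.141, -0.002, 1.571]
force: [-0.5, 2.1, -0.4]
width: 0.189
```

step_arm(rows=[2,0,0,0,0.1,4,0,0,0,0.1,6,0,0,0,0.1,6,0,0,0,0.1])

```text
clock: 6.15
eef_pos: [0.5112, -0.1871, 0.3347]
ee_rot: [3.142, -0.0, 1.57]
force: [-1.0, -1.5, -1.1]
width: 0.19
```

step_arm(rows=[2,0,0,0,0.1,2,0,0,0,0.1])

```text
clock: 6.4
eef_pos: [0.5113, -0.1862, 0.3352]
ee_rot: [3.14, 0.004, 1.57]
force: [-0.3, -6.7, -1.0]
width: 0.194
```

step_arm(rows=[2,0,0,0,0.1,2,0,0,0,0.1])

```text
clock: 6.65
eef_pos: [0.5114, -0.1853, 0.3357]
ee_rot: [3.139, 0.007, 1.57]
force: [-0.1, -13.1, -2.2]
width: 0.197
```

Run:
```python
from h import *
o=sensors.get_obs(); print(o['clock'],o['eef_pos'],o['force'])
a=camera('wrist')[:,:,::-1]; crop(np.clip(a.astype(float)*1.3,0,255).astype('uint8'),150,100,490,355,'k3.png',2.3)
```

```text
6.65 [ 0.51144588 -0.18534149  0.33571968] [ -0.14077294 -13.05625295  -2.23399459]
```

View pics/k3.png

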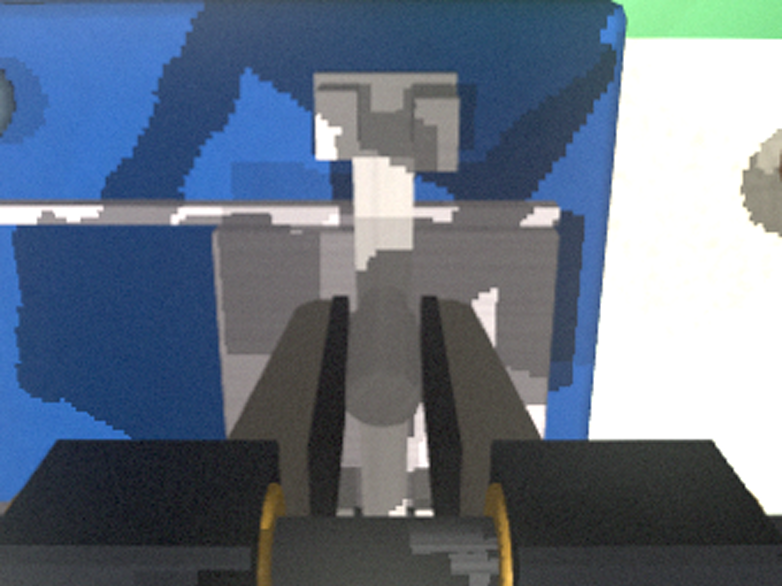

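Cover is at its stop (force -13 N) and the nose is over the notch. Relaxing slightly and lowering the bar.

step_arm(rows=[-2,0,0,0,0.1,-2,-3,6,0,0.1,-2,-6,12,0,0.1,-2,-9,18,0,0.1,-2,-11,24,0,0.1,-2,-11,25,0,0.1])

```text
clock: 7.45
eef_pos: [0.5005, -0.1862, 0.3103]
ee_rot: [3.139, 0.004, 1.57]
force: [-2.1, -7.4, 2.8]
width: 0.192
```

step_arm(rows=[0,0,0,0,0.45,0,0,0,0,0.45,0,0,0,0,0.45,0,0,-50,0,0.45,0,0,-105,0,0.45,0,0,-105,0,0.45])

```text
clock: 8.2
eef_pos: [0.5012, -0.1855, 0.4201]
ee_rot: [3.133, 0.005, 1.57]
force: [-0.4, -0.1, -0.0]
width: 0.453
```

Run:
```python
from h import *
import json
o=sensors.get_obs(); print(o['clock'],o['eef_pos'],o['ee_rot'])
a=camera('wrist')[:,:,::-1]; cv2.imwrite('pics/k4r.png',a);json.dump({k:np.ravel(v).tolist() for k,v in o.items()},open('k4.json','w'))
crop(np.clip(a.astype(float)*1.3,0,255).astype('uint8'),150,60,450,285,'k4.png',2.66)
```

```text
8.2 [ 0.50123028 -0.18548931  0.42013128] [3.13298723 0.00522341 1.57030707]
```

View pics/k4.png

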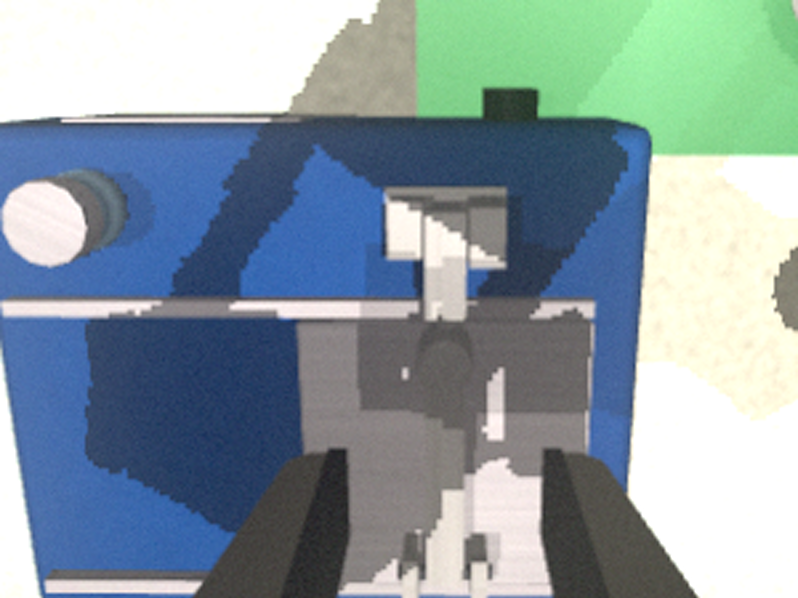

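Run:
```python
from h import *
import json
o=dict((k,np.array(v)) for k,v in json.load(open('k4.json')).items())
px=(np.array([[446,352],[445,200]]))/2.66+[150,60]
print(pix2z('wrist',px,[.144,.112],o))
a=camera('scene')[:,:,::-1];crop(a,195,120,315,220,'s1.png',6)
b=camera('side')[:,:,::-1];crop(b,305,135,385,205,'s2.png',8)
```

```text
[[ 0.49829953 -0.18612713  0.144     ]
 [ 0.45617891 -0.18657924  0.112     ]]
```

View pics/s1.png

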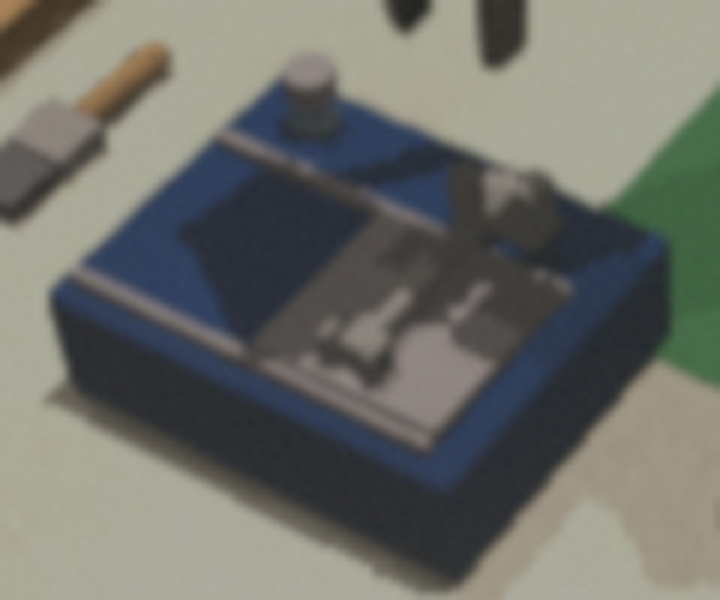

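View pics/s2.png

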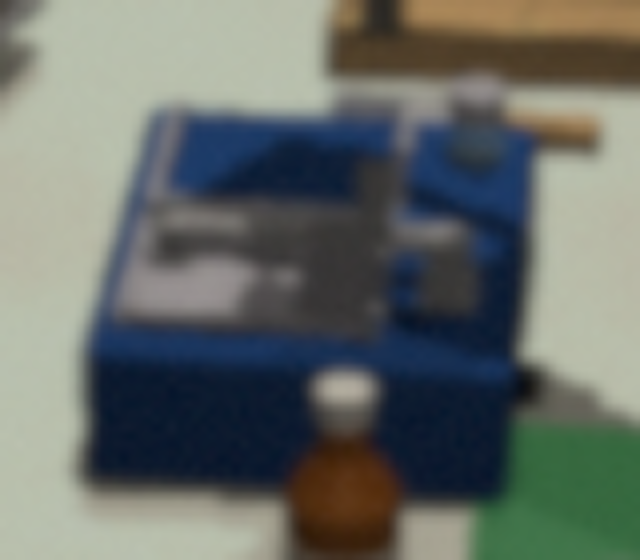

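Cover shut, bar level in the notch; the knob measured at (0.498, -0.186), as expected. On to the box.

step_arm(rows=[472,33,20,0.261,0.45,472,33,20,0.261,0.45,472,33,20,0.261,0.45,472,33,20,0.261,0.45,472,33,20,0.261,0.45,472,33,20,0.261,0.45,472,33,20,0.261,0.45,472,33,20,0.261,0.45,472,33,20,0.261,0.45,472,33,20,0.261,0.45])

```text
clock: 9.6
eef_pos: [0.5333, 0.2863, 0.393]
ee_rot: [-3.139, 0.002, 1.309]
force: [0.3, -0.2, 0.3]
width: 0.45
```

Run:
```python
from fit import *
o=sensors.get_obs(); print(o['clock'],o['eef_pos'],o['ee_rot'])
a=camera('wrist')[:,:,::-1]; 
b=np.clip(a.astype(float)*2,0,255).astype('uint8')
p=[.5335,.2355,-.262]
for q in proj('wrist',W(p,[[-28,27,98],[-28,73,98],[-20,44,124],[-4,44,124],[-20,56,124],[-4,56,124]]),o): cv2.circle(b,tuple(int(round(v)) for v in q),1,(0,0,255),-1)
crop(b,230,80,430,230,'g1.png',4)
```

```text
9.6 [0.53327323 0.28627747 0.39302337] [-3.13919914e+00  2.01132740e-03  1.30894585e+00]
```

View pics/g1.png

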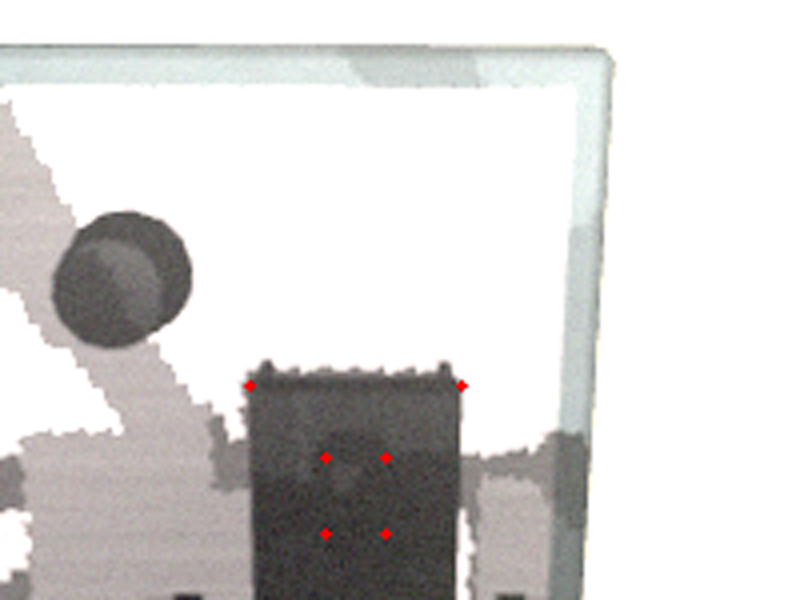

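Run:
```python
from h import *
a=camera('wrist')[:,:,::-1]
b=cv2.GaussianBlur(a,(3,3),0)[170:250,285:355]
b=np.clip((b.astype(float)-5)*6,0,255).astype('uint8'); crop(b,0,0,70,80,'g2.png',7.5)
```

```text
(no output)
```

View pics/g2.png

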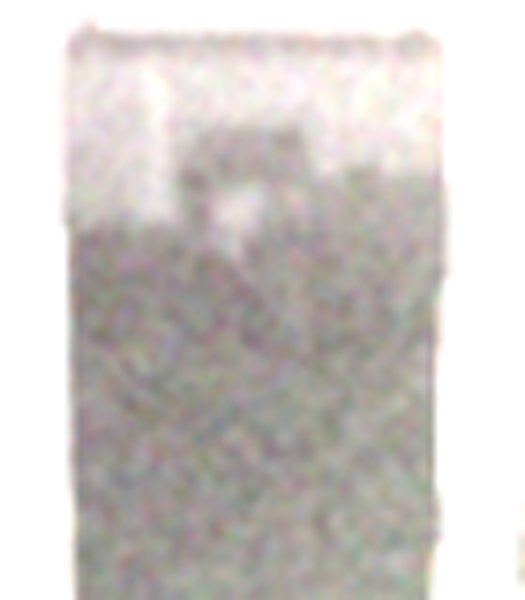

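Predicted and seen tab edges agree within about 1 px. Descending.

step_arm(rows=[1,1,50,0,0.45,1,1,80,0,0.45,1,1,97,0,0.45,1,1,97,0,0.45])

```text
clock: 10.2
eef_pos: [0.5347, 0.2868, 0.2969]
ee_rot: [-3.14, 0.001, 1.308]
force: [-0.0, -0.4, 0.2]
width: 0.455
```

step_arm(rows=[0,0,0,0,0.05,0,0,0,0,0.05,0,0,0,0,0.05,0,0,0,0,0.05], squeeze=10)

```text
clock: 10.7
eef_pos: [0.535, 0.2871, 0.2987]
ee_rot: [3.141, 0.002, 1.309]
force: [-1.9, -4.5, 4.7]
width: 0.13
```

Run:
```python
from h import *
o=sensors.get_obs(); print(o['clock'],o['eef_pos'],o['ee_rot'],o['force'],o['width']*92)
import math
t0=(-62,16)
for th in [.2,.4,.6,.8,1.0,1.2,1.4,1.6,1.65]:
    print(th, round(-62*math.cos(th)+16*math.sin(th)+62,1), round(62*math.sin(th)+16*math.cos(th)-16,1))
```

```text
10.7 [0.53499207 0.28709496 0.29865566] [3.14063698e+00 1.51910994e-03 1.30915769e+00] [-1.87330831 -4.46264418  4.70967351] 11.956125045645578
0.2 4.4 12.0
0.4 11.1 22.9
0.6 19.9 32.2
0.8 30.3 39.6
1.0 42.0 44.8
1.2 54.4 47.6
1.4 67.2 47.8
1.6 79.8 45.5
1.65 82.9 44.5
```

step_arm(rows=[0,1,-6,0,0.05,0,4,-12,0,0.05,0,7,-18,0,0.05,0,11,-23,0,0.05,0,15,-28,0,0.05,0,20,-32,0,0.05,0,20,-32,0,0.05])

```text
clock: 11.58
eef_pos: [0.554, 0.282, 0.33]
ee_rot: [-3.14, 0.002, 1.309]
force: [-2.2, -6.7, 0.7]
width: 0.123
```

Run:
```python
from h import *
o=sensors.get_obs(); print(o['clock'],o['eef_pos'],o['ee_rot'],o['force'],o['width']*92)
a=camera('wrist')[:,:,::-1];cv2.imwrite('pics/g3.png',np.clip(a.astype(float)*1.8,0,255).astype('uint8'))
a=camera('side')[:,:,::-1]; crop(a,280,190,400,290,'g4.png',6)
```

```text
11.575 [0.55398417 0.28201978 0.33001215] [-3.13964950e+00  1.78326909e-03  1.30883143e+00] [-2.20260344 -6.6923072   0.73443745] 11.32585985430755
```

View pics/g3.png

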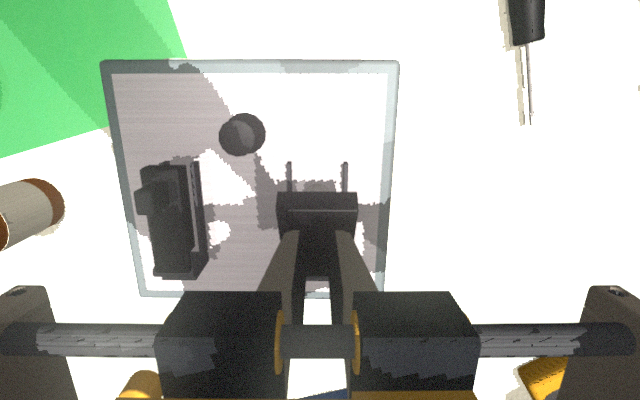

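View pics/g4.png

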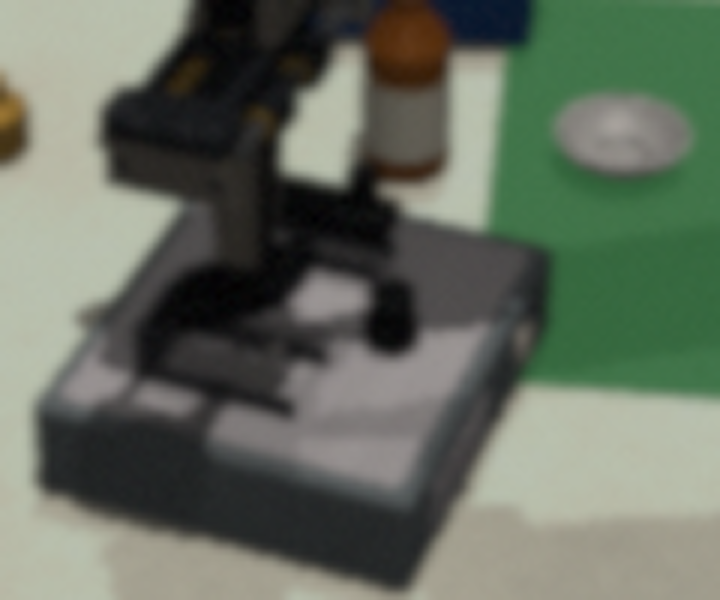

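step_arm(rows=[-1,5,-4,0,0.05,-1,10,-7,0,0.05,-1,16,-10,0,0.05,-1,22,-13,0,0.05,-1,28,-14,0,0.05,-1,34,-15,0,0.05,-1,41,-16,0,0.05,-1,47,-16,0,0.05,-1,54,-15,0,0.05,-1,60,-13,0,0.05,-1,62,-13,0,0.05,-1,62,-13,0,0.05])

```text
clock: 13.18
eef_pos: [0.6141, 0.2652, 0.343]
ee_rot: [3.14, -0.0, 1.309]
force: [-0.4, -4.5, 3.4]
width: 0.134
```

Run:
```python
from h import *
o=sensors.get_obs(); print(o['clock'],o['eef_pos'],o['ee_rot'],o['force'],o['width']*92)
a=camera('wrist')[:,:,::-1];cv2.imwrite('pics/g5.png',np.clip(a.astype(float)*1.8,0,255).astype('uint8'))
a=camera('side')[:,:,::-1]; crop(a,280,190,400,290,'g6.png',6)
```

```text
13.175 [0.61414955 0.26519339 0.34301191] [ 3.14009642e+00 -2.17347585e-04  1.30885703e+00] [-0.40885967 -4.48857472  3.43658903] 12.304402372023354
```

View pics/g5.png

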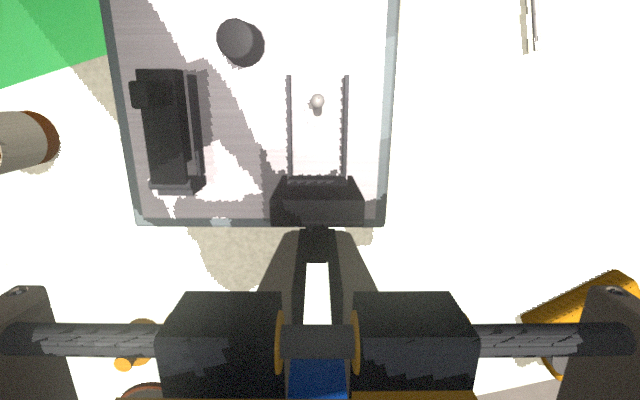

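View pics/g6.png

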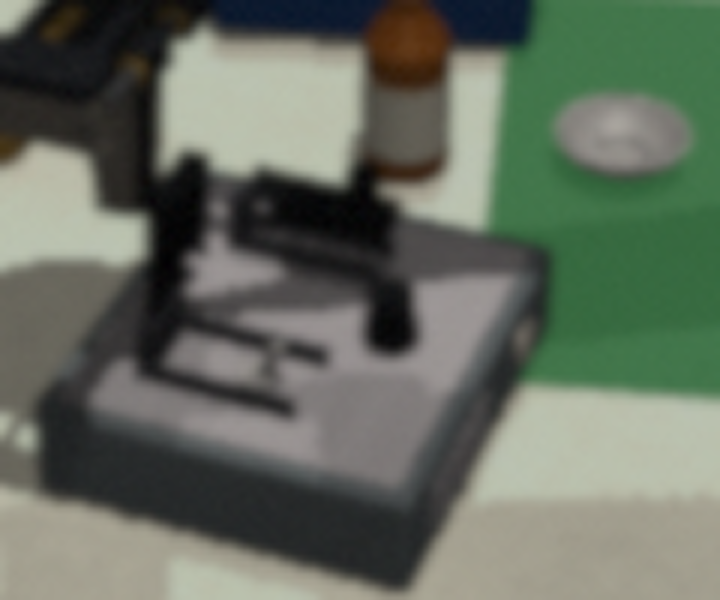

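step_arm(rows=[0,3,1,0,0.05,0,6,2,0,0.05,0,6,2,0,0.05,0,6,2,0,0.45,0,6,2,0,0.45,0,6,2,0,0.45])

```text
clock: 14.02
eef_pos: [0.6193, 0.2642, 0.3402]
ee_rot: [-3.141, -0.0, 1.309]
force: [-1.0, 0.1, 0.5]
width: 0.431
```

step_arm(rows=[0,0,-40,0,0.45,0,0,-85,0,0.45,0,0,-85,0,0.3])

```text
clock: 14.4
eef_pos: [0.6202, 0.2642, 0.431]
ee_rot: [3.134, -0.005, 1.309]
force: [0.2, -0.5, 0.3]
width: 0.364
```

Run:
```python
from fit import *
o=sensors.get_obs(); print(o['clock'],o['eef_pos'],o['ee_rot'],o['force'],o['width']*92)
a=camera('wrist')[:,:,::-1];b=np.clip(a.astype(float)*1.8,0,255).astype('uint8')
p=[.5335,.2355,-.262]
for q in proj('wrist',W(p,[[-7.8,50,83],[11.8,50,83]]),o): print(q)
for th in [1.5,1.6,1.7,1.8]: print(th,proj('wrist',W(p,[[50-78*np.cos(th),50,96+78*np.sin(th)],[50-62*np.cos(th)+28*np.sin(th),50,96+62*np.sin(th)+28*np.cos(th)]]),o).round(0).tolist())
cv2.imwrite('pics/g7.png',b)
a=camera('side')[:,:,::-1]; crop(a,280,190,400,290,'g8.png',6)
```

```text
14.4 [0.62020638 0.26424262 0.43100227] [ 3.13362108 -0.00467963  1.30927199] [ 0.22337827 -0.48409355  0.27366423] 33.4563887045101
[314.85309594  88.74863759]
[314.87539056 109.87127466]
1.5 [[315.0, 163.0], [315.0, 195.0]]
1.6 [[315.0, 173.0], [315.0, 201.0]]
1.7 [[315.0, 183.0], [315.0, 206.0]]
1.8 [[315.0, 192.0], [315.0, 211.0]]
```

View pics/g7.png

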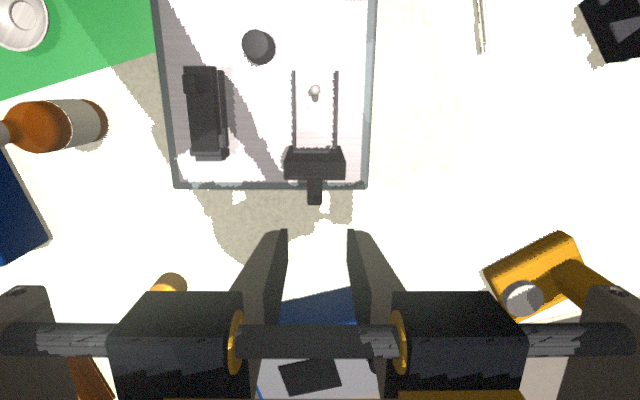

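View pics/g8.png

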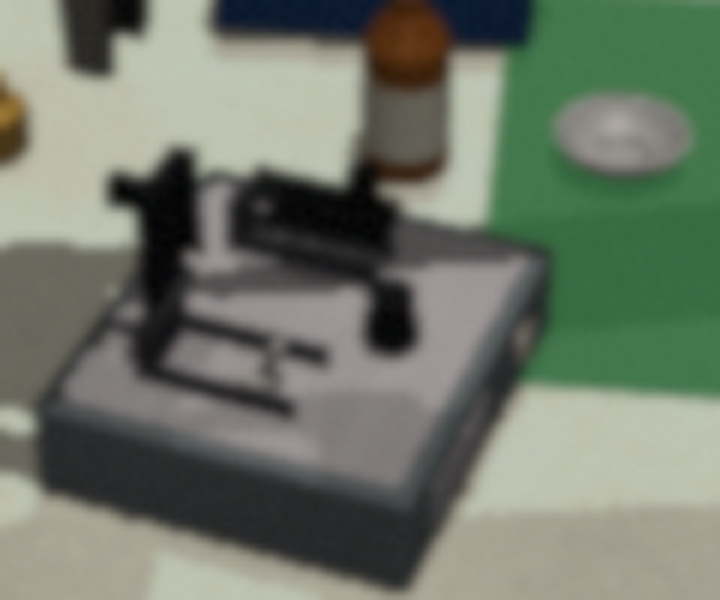

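Guard is at about 1.68 rad. The toggle tip is at (315,90), where predicted. Closing the fingers and coming down in front of the toggle.

step_arm(rows=[0,-54,0,0,0,0,-108,0,0,0,0,-108,50,0,0,0,-108,100,0,0,0,-108,135,0,0,0,-108,160,0,0,0,-108,163,0,0,0,-108,163,0,0])

```text
clock: 15.5
eef_pos: [0.5151, 0.2918, 0.2625]
ee_rot: [-3.141, 0.0, 1.309]
force: [0.8, 0.5, 0.0]
width: 0.006
```

Run:
```python
from h import *
o=sensors.get_obs(); print(o['clock'],o['eef_pos'],o['ee_rot'],o['force'],o['width']*92)
p=[.5335,.2355,-.262]; d=o['eef_pos'][:2]-p[:2]; c,s=np.cos(p[2]),np.sin(p[2]); print(c*d[0]+s*d[1],-s*d[0]+c*d[1])
a=camera('wrist')[:,:,::-1];cv2.imwrite('pics/t1.png',np.clip(a.astype(float)*1.8,0,255).astype('uint8'))
a=camera('side')[:,:,::-1]; crop(a,280,190,400,290,'t2.png',6)
```

```text
15.5 [0.51508056 0.29175002 0.26250607] [-3.14089720e+00  3.62628260e-04  1.30898271e+00] [0.76742837 0.47695251 0.04043149] 0.5581408984105958
-0.03236033328127638 0.04955955214258522
```

View pics/t1.png

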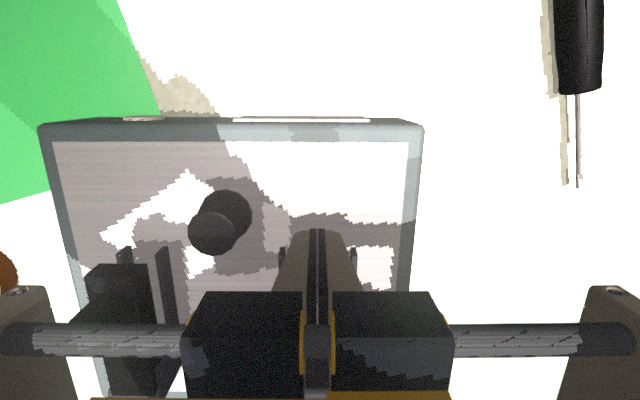

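View pics/t2.png

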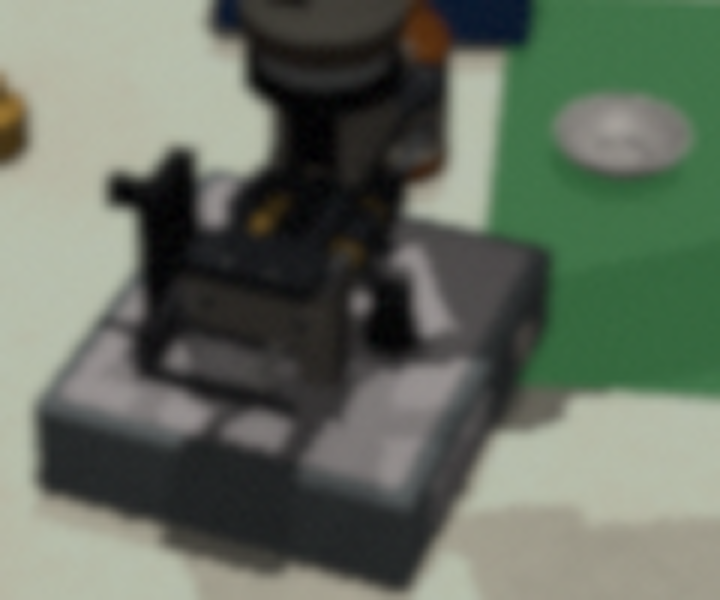

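step_arm(rows=[0,0,-4,0,0,0,6,-4,0,0,0,11,-4,0,0,0,16,-4,0,0,0,21,-4,0,0,0,26,-4,0,0,0,28,-4,0,0,0,28,-4,0,0])

```text
clock: 16.6
eef_pos: [0.5423, 0.2844, 0.2664]
ee_rot: [-3.141, 0.0, 1.309]
force: [-1.8, 1.5, -0.6]
width: 0.009
```

step_arm(rows=[0,1,0,0,0,0,2,0,0,0,0,2,0,0,0])

```text
clock: 16.98
eef_pos: [0.5435, 0.2842, 0.2662]
ee_rot: [-3.139, 0.001, 1.309]
force: [-5.5, 2.1, -0.6]
width: 0.007
```

step_arm(rows=[0,2,0,0,0,0,2,0,0,0])

```text
clock: 17.23
eef_pos: [0.5446, 0.2841, 0.2659]
ee_rot: [-3.136, 0.001, 1.309]
force: [-8.2, 3.7, 2.4]
width: 0.008
```

step_arm(rows=[0,2,0,0,0,0,2,0,0,0])

```text
clock: 17.48
eef_pos: [0.5456, 0.2839, 0.2658]
ee_rot: [-3.132, 0.002, 1.309]
force: [-14.6, 4.4, 5.5]
width: 0.006
```

Toggle is against its stop. Backing off, rising and looking.

step_arm(rows=[0,-15,0,0,0,0,-25,0,0,0,0,-25,-60,0,0.2,0,-25,-120,0,0.45,0,-25,-165,0,0.45,0,-25,-165,0,0.45])

```text
clock: 18.23
eef_pos: [0.5247, 0.2896, 0.4375]
ee_rot: [3.132, -0.005, 1.309]
force: [0.1, -0.2, -0.1]
width: 0.415
```

step_arm(rows=[0,50,0,0,0.45,0,101,0,0,0.45,0,101,0,0,0.45])

```text
clock: 18.6
eef_pos: [0.6235, 0.2615, 0.4285]
ee_rot: [-3.139, 0.002, 1.306]
force: [0.4, -0.5, -0.2]
width: 0.451
```

Run:
```python
from fit import *
o=sensors.get_obs(); print(o['clock'],o['eef_pos'],o['ee_rot'],o['force'],o['width']*92)
a=camera('wrist')[:,:,::-1];b=np.clip(a.astype(float)*1.8,0,255).astype('uint8')
p=[.5335,.2355,-.262]
d=o['eef_pos'][:2]-p[:2]; c,s=np.cos(p[2]),np.sin(p[2]); print('box xy',c*d[0]+s*d[1],-s*d[0]+c*d[1])
for q in proj('wrist',W(p,[[-7.8,50,83],[11.8,50,83]]),o): print(q)
for th in [1.5,1.6,1.7,1.8]: print(th,proj('wrist',W(p,[[50-78*np.cos(th),50,96+78*np.sin(th)],[50-62*np.cos(th)+28*np.sin(th),50,96+62*np.sin(th)+28*np.cos(th)]]),o).round(0).tolist())
crop(b,150,0,450,225,'t3.png',2.66)
```

```text
18.6 [0.62353713 0.26154633 0.42849785] [-3.13944584e+00  2.21721981e-03  1.30594597e+00] [ 0.39744381 -0.47210427 -0.2216302 ] 41.524868878082806
box xy 0.0802181786239473 0.0484782406643159
[318.89762273  88.27638468]
[318.91688578 109.52990602]
1.5 [[319.0, 162.0], [319.0, 194.0]]
1.6 [[319.0, 172.0], [319.0, 201.0]]
1.7 [[319.0, 182.0], [319.0, 206.0]]
1.8 [[319.0, 191.0], [319.0, 211.0]]
```

View pics/t3.png

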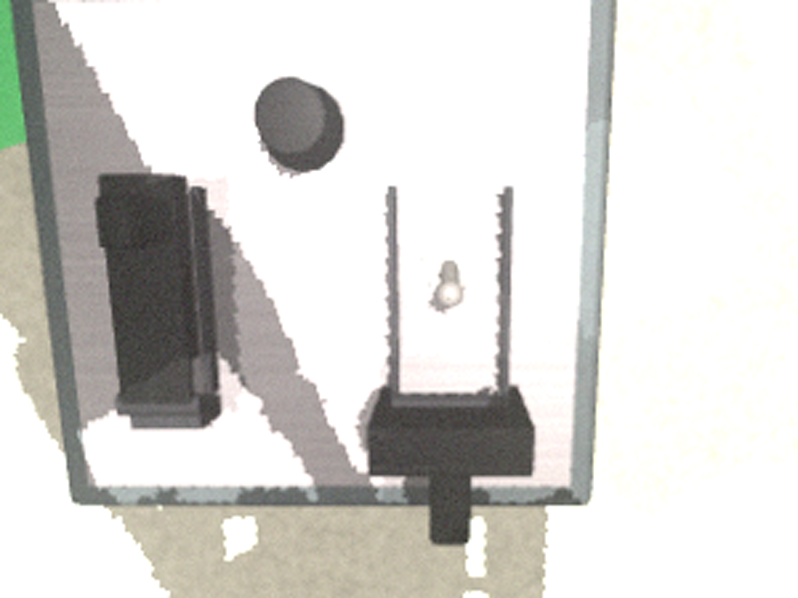

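Toggle tip is at (318.8,109.4), against (318.9,109.5) predicted for "on". Re-gripping the tab.

step_arm(rows=[1.5,-5,40,0,0.45,1.5,-5,75,0,0.45,1.5,-5,88,0,0.45,1.5,-5,88,0,0.05,1.5,-5,88,0,0.05,1.5,-5,88,0,0.05,1.5,-5,88,0,0.05], squeeze=10)

```text
clock: 19.52
eef_pos: [0.6176, 0.2649, 0.3456]
ee_rot: [3.139, 0.002, 1.309]
force: [-1.0, -6.2, 3.7]
width: 0.129
```

step_arm(rows=[0,0,4,0,0.05,-0.5,-6,3,0,0.05,-0.5,-12,1,0,0.05,-0.5,-18,0,0,0.05,-0.5,-25,0,0,0.05,-0.5,-32,0,0,0.05,-0.5,-38,1,0,0.05,-0.5,-44,3,0,0.05,-0.5,-50,5,0,0.05,-0.5,-50,5,0,0.05])

```text
clock: 20.78
eef_pos: [0.5685, 0.278, 0.3397]
ee_rot: [3.141, 0.002, 1.309]
force: [-2.8, -4.6, 2.9]
width: 0.131
```

Run:
```python
from h import *
o=sensors.get_obs(); print(o['clock'],o['eef_pos'],o['ee_rot'],o['force'],o['width']*92)
a=camera('side')[:,:,::-1]; crop(a,280,190,400,290,'l1.png',6)
```

```text
20.775 [0.56846446 0.2780106  0.33966194] [3.14100284e+00 1.57633015e-03 1.30896212e+00] [-2.84041976 -4.63282854  2.93228746] 12.01853296454797
```

View pics/l1.png

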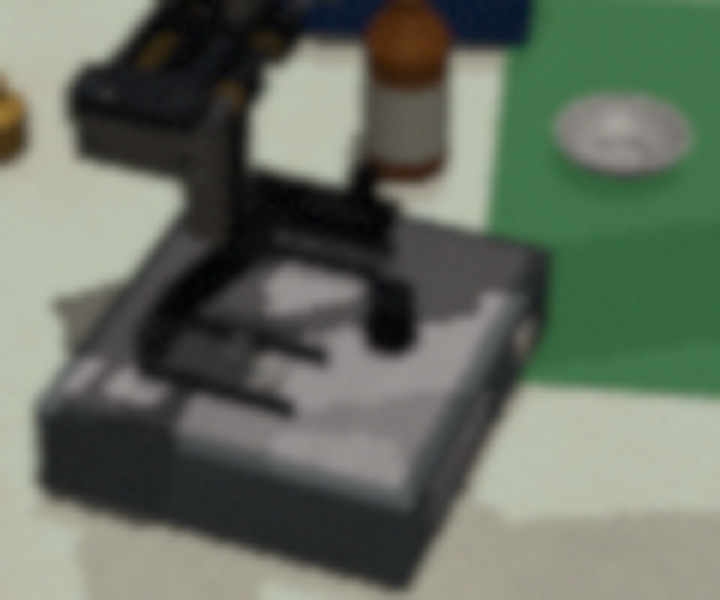

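step_arm(rows=[0,-6,3,0,0.05,0,-11,6,0,0.05,0,-16,10,0,0.05,0,-21,15,0,0.05,0,-25,20,0,0.05,0,-28,25,0,0.05,0,-31,31,0,0.05,0,-34,37,0,0.05,0,-36,41,0,0.05,0,-36,43,0,0.05,0,-36,43,0,0.05])

```text
clock: 22.2
eef_pos: [0.5336, 0.2875, 0.2958]
ee_rot: [-3.141, 0.002, 1.309]
force: [-1.4, -5.2, 2.0]
width: 0.131
```

step_arm(rows=[0,0,0,0,0.4,0,0,0,0,0.4,0,0,0,0,0.4,0,0,-50,0,0.4,0,0,-50,0,0,0,0,-50,0,0,0,0,-50,0,0,0,0,-25,0,0,0,0,-20,0,0,0,0,-18,0,0,0,0,-18,0,0])

```text
clock: 23.58
eef_pos: [0.5331, 0.2877, 0.3143]
ee_rot: [-3.138, 0.002, 1.309]
force: [-7.1, -2.4, 9.6]
width: 0.004
```

step_arm(rows=[0,0,-50,0,0,0,0,-100,0,0.5,0,0,-100,0,1,0,0,-100,0,1,0,0,-100,0,1])

```text
clock: 24.2
eef_pos: [0.5334, 0.2877, 0.4113]
ee_rot: [-3.138, 0.002, 1.309]
force: [0.5, -0.8, 0.8]
width: 0.416
```

Run:
```python
from fit import *
o=sensors.get_obs(); print(o['clock'],o['eef_pos'],o['force'])
a=camera('wrist')[:,:,::-1];b=np.clip(a.astype(float)*2,0,255).astype('uint8')
p=[.5335,.2355,-.262]
for q in proj('wrist',W(p,[[-28,27,98],[-28,73,98],[-20,44,124],[-20,56,124]]),o): cv2.circle(b,tuple(int(round(v)) for v in q),1,(0,0,255),-1)
crop(b,130,60,430,285,'f1.png',2.66)
a=camera('side')[:,:,::-1]; crop(a,280,120,400,290,'f2.png',3.5)
cv2.imwrite('pics/f3.png',camera('scene')[:,:,::-1])
```

```text
24.2 [0.53336989 0.28766144 0.41126243] [ 0.46211496 -0.7608496   0.82539613]
```

View pics/f1.png

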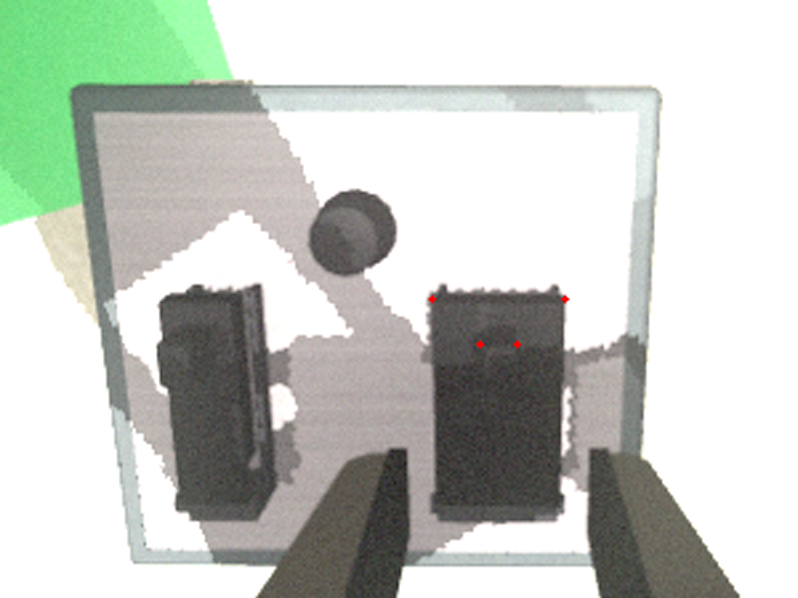

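View pics/f2.png

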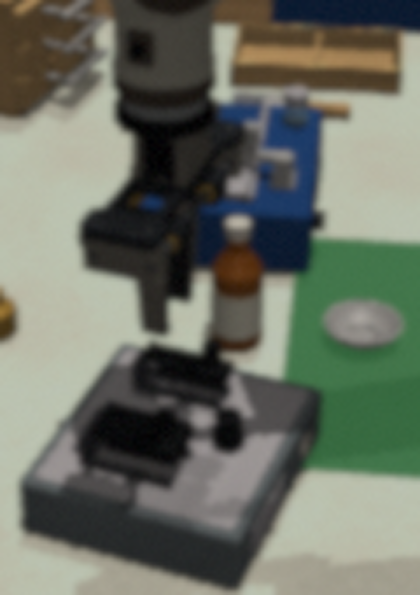

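View pics/f3.png

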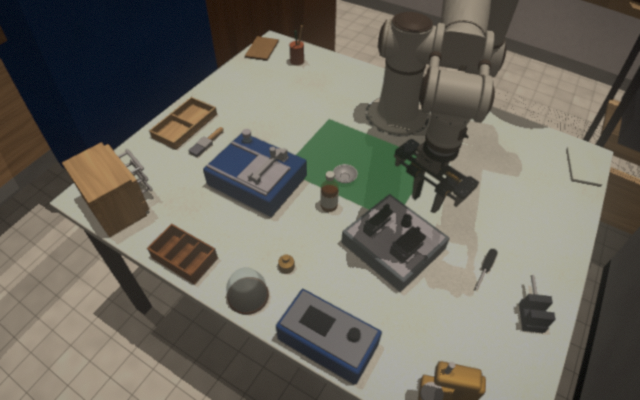

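The wide guard's edges match the shut prediction. The machine still shows the cover shut, and the loose objects haven't moved. Handing in.

```bash
python3 -c "
from cell import workorder; print(workorder.close_job())"
```

```text
the job is handed in; nothing more can be done
None
```

The job is done in the order asked and handed in at about 24 s of the 72 s allowed.

- **Cover and latch:** I lifted the latch bar about 0.28 rad and slid the cover about 62 mm to its stop, where it pushed back with about 13 N. I then lowered the bar and let go. Afterwards the wrist camera put the knob at y = -0.186 m, as expected with the cover shut. The bar looked level, with its nose in the notch.
- **Guard and toggle:** I raised the wide guard to about 1.7 rad of its 2.0 and pushed the toggle over to its stop, at about 15 N. The toggle tip was within a pixel of its predicted "on" position. I then lowered the guard and pressed it down with about 10 N. The height at which it stopped and its edges in the picture both match fully shut.
- **Everything else:** The narrow guard, loupe, jar, bottle, dish, screwdriver and brush look unmoved in the last pictures. The gripper was clear of everything when I handed in.

No check failed. The one disagreement was small: the machine's position differed by about 3 to 5 mm between camera views, so I steered by the knob I measured directly. I did not look under the guard again after closing it, so the "on" reading comes from just before that.

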